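# Seat a tube strip under a push-latch incubator cover

### The job

On the incubator with the wider cover, press the shut cover so that it springs open, and push the tube strip that stands proud inside straight down until it is fully seated. Then swing the cover down and press it so that it latches shut, and take the hand away. It is all pushing: lift nothing, and leave the narrow incubator shut and the other things on the bench where they stand.

Things in the scene. Friction and masses are not known exactly. Their poses are not given: they have to be found in the camera images.
- wide_unit: the bench incubator with the wider cover, white housing 160 (x, depth) x 154 (y, width) mm, fixed. Origin at the centre of its underside, z up; its front with the display panel faces its -x, the hinge is along its far side. Heights above the bench: hinge hump behind the hinge axis (22 mm deep) 79, rim round the opening 67, front panel 56 mm
- wide_cover_hinge (a point): middle of the wide cover's hinge axis, 75 mm above the bench, 58 mm towards +x from the unit's origin; fixed. The axis is along its y; the shut cover lies from here towards -x
- wide_cover_press (a point): press point on the wide cover's outer (upper) face, in the middle of its width, 60 mm from the hinge axis, 15 mm from the free edge; moves with the cover, z is that face's outward normal. The grey cover is a plate 75 (hinge to free edge) x 130 x 8 mm with a 7 mm skirt below its edges; shut, its upper face is 8 mm above the hinge axis
- wide_cover (a joint): cover angle, rad: 0 latched shut, level; 1.35 fully open, almost upright; -0.10 pressed to its stop (6 mm down at the press point). A damped spring always pushes it open: 3 to 4 N at the press point, up to 10 N if swung fast. Push-push latch: pressed to its stop and let go it springs open within 2 s; swung down, pressed to its stop (beyond -0.06) and let go it stays shut at 0
- strip_top (a point): middle of the upper face of the raised strip of eight capped tubes inside the wide incubator; strip 72 mm along the unit's y, 8.5 mm across, lying 48 mm from the hinge axis towards the front, cap tops about 70 mm above the bench at the start and 64 mm when seated. A second strip beside it, 21 mm from the hinge axis, is already seated (64 mm)
- strip (a joint): how far the raised strip is pushed down, m: near 0 at the start (proud by about 6 mm), 0.006 fully seated on its stop; it stays where it is left, resists with about 3 N
- narrow_unit: a similar incubator with a narrow cover (84 mm wide, housing 108 mm wide, same depth and heights), to be left alone; origin and axes as for the wide one
- narrow_cover (a joint): angle of the narrow unit's cover, rad: 0 latched shut; same latch; to be left shut
- plate_rack: blue tube rack 80 (x) x 44 (y) x 30 mm, loose, between the fronts of the two incubators; origin under its centre
- buffer_bottle: bottle, diameter 44, 95 mm tall, loose, between the two incubators; origin under its centre
- beaker: white beaker, 64 mm across, 75 mm tall, loose, behind on the left; origin under its centre
- screw_jar: amber jar, 60 mm across, 70 mm tall, loose, behind on the right; origin under its centre
- tip_box: pipette tip box 85 x 120 x 65 mm, loose, behind in the middle; origin under its centre
- pipette: pipette lying on the bench, about 228 long x 24 x 22 mm, loose, on the left; origin under its grip
- marker: marker pen lying on the bench, 129 x 14 x 14 mm, loose, on the right; origin under its barrel
- dish: white shallow dish, 90 mm across, 18 mm tall, loose, on the right; origin under its centre

How it is judged (in metres and radians):
On the way, in this order (a step that is already met when the one before it is completed fails the run):
1. the wide cover has been pressed and has sprung open (value of joint wide_cover above 1.1 rad), for 0.2 s.
2. the raised strip is pushed fully down with the cover open (value of joint strip above 0.0045 m and value of joint wide_cover above 0.6 rad), for 0.1 s.
At the end, for the whole second after the job is handed in: The wide cover is latched shut by itself (joint between -0.04 and 0.05 rad), the strip is seated (pushed down more than 4.5 mm), and the narrow cover is still shut (within the same limits) (value of joint wide_cover between -0.04 and 0.05 rad and value of joint strip above 0.0045 m and value of joint narrow_cover between -0.04 and 0.05 rad); the robot touches nothing.
It fails at once if the narrow incubator's cover was opened (value of joint narrow_cover above 0.15 rad).
It fails at once if the tube strip was pulled up (value of joint strip below -0.005 m).
It fails at once if a thing on the bench was lifted or moved by more than 25 mm (distance of any of plate_rack, buffer_bottle, beaker, screw_jar, tip_box, pipette, marker, dish from where it was at the start of the episode above 0.025 m).
It fails at once if the bottle between the incubators was knocked over (angle between buffer_bottle's own z axis and vertical above 0.6 rad).
It also fails if it takes over 58 s, if anything falls off the work surface, if the arm or the gripper's body presses on something with over 40 N, if the wrist force passes 120 N, or if a joint passes its speed limit or range.

### The arm

A 6-joint arm with a two-finger parallel gripper is mounted at the origin on the work surface. World frame = base frame: x ahead of the robot, y to its left, z up, the work surface at z = 0. Lengths are in mm, angles in rad, forces in N, time in s.
With the tool pointing down it reaches from about 375 to 975 mm from the base axis. Payload 3.8 kg.
Tool frame: the origin (TCP) lies between the finger pads; the fingertips stand ctrl.finger_overhang ahead of it and the grasp point (between the pads) lies 5 mm behind it (ctrl.finger_overhang is the distance from the TCP to the fingertips, in mm); y points along the fingers, x is the direction in which the jaws open and shut, and the axes are right-handed (so a half turn about y gives the same grasp; the last joint's range is limited). The gripper opens to 88 mm and grips with 3 to 60 N. Pads are 18 mm wide; open, the fingers measure 123 mm over their backs; the gripper's body (75 mm by 187 mm) begins 45 mm behind the grasp point.
Start: joints at [-1.328, 0.264, 1.604, -0, 1.274, -0.037], TCP at [186.405, -648.746, 252.706] pointing down, gripper open.
Joint ranges: [-2.63, 2.63], [-0.94, 2.18], [0.31, 2.57], [-1.31, 4.45], [0, 2.66], [-2.55, 2.55]. Speed limits (rad/s): [2.57, 2.57, 3.14, 3.14, 3.14, 3.14].

### API

Orientations are given as a unit quaternion [x, y, z, w].
In Python, from bench import ctrl, get_image gives the robot as it stands.
- The arm moves only by the shell command python3 -m creep 'ROWS'. ROWS is JSON, one flat list of numbers, 7 for each row, row after row: the shift along the world's x, y, z in m, then the turn, a rotation vector about the world's x, y, z in rad, then the opening, from 0 (shut) to 1 (fully open). A call has exactly 8 rows; each row shifts and turns the commanded pose from where the row before left it; what a row does not reach is not made up. A row lasts 1/10 s, in which the tool goes at most 50 mm and 8.59 degrees, less where a joint would pass 70% of its speed; a pose out of reach is approached as far as the arm can. A call is refused whole if a number of a shift passes 0.05 or a number of a turn 0.15, either way. A call with a gripper value outside its range is refused whole. The fingers move at their own pace and stop on an object; the grip force is fixed at half the most. Time passes only in rows, so rows that do not move let the fingers close, or fill a call up. It gives the time, the measured TCP pose, the force and the opening at its end, in the units of the state.
- ctrl.get_state(): the state, without advancing time (a new reading comes with each control period).
- get_image(name): name is "scene" or "side" or "wrist"; returns a dict with "frame" (480x640x3 uint8, blue, green, red), "K" (3x3 intrinsics, pixels), "k1" (the pictures are not rectified: a ray, as slopes to the right and down, at radius r is drawn at 1 + k1 r^2 times it, then the intrinsics apply), "view" (4x4, takes a point from world to camera coordinates); the wrist camera has in their place "T_tool_cam" (4x4, takes a point from camera to tool coordinates, whose origin is the TCP and whose axes are the tool frame's). Camera axes: x right, y up, looking along -z (the intrinsics and any distortion apply to the point x, -y, -z); pixel columns grow to the right and rows downward; lengths in mm; the calibration is good to about 2 mm. A picture is of the moment at which its call begins: read the wrist's pose just before it. There is no depth.
- ctrl.hand_in(): hands the job in, once; it reports no verdict.
The state is a dict: "clock": time; "joint_positions": joint angles; "qvel": joint speeds; "joint_efforts": joint torques, N m; "tool_pos": TCP position; "tool_rot": TCP orientation; "ft_force": force on the tool from outside, world axes, zero at the start; "wrist_torque": the same for the moment, N m; "grip_width": opening from 0.0 (shut) to 1.0 (fully open).
Only numpy, scipy, OpenCV 4.12 (cv2) and the standard library are available. Lean on these libraries where they do the work, as an engineer would, in place of code of your own. Each camera call takes 0.05 s, during which the arm holds its last target.

## Working session

There is one attempt and no reset: what is moved stays moved. The work goes in short steps, Python scripts to look and compute and a shell command to move; the robot and the scene stay as the last step left them, time stands still between calls to the robot, and variables do not carry over. Pictures are saved under pics/ and viewed, and the job is handed in when it is done.

```bash
mkdir -p pics; ls; python3 - <<'E'
from bench import ctrl,get_image
import cv2
s=ctrl.get_state();print(s, ctrl.finger_overhang)
for n in ("scene","side"):
    d=get_image(n);cv2.imwrite(f"pics/{n}0.png",d["frame"]);print(n,d["K"],d["k1"],d["view"])
E
```

```text
pics
{'clock': 0.0, 'joint_positions': array([-1.32792509e+00,  2.64711952e-01,  1.60535098e+00,  3.79701699e-06,
        1.27370774e+00, -3.69044277e-02]), 'qvel': array([ 0.00077288, -0.00062516, -0.0014162 , -0.0010977 , -0.00057737,
        0.00026232]), 'joint_efforts': array([-1.03649913e-04, -5.02111745e+01, -3.56873953e+01,  7.29212584e-02,
        2.93689733e-02, -1.35806081e-04]), 'tool_pos': array([ 186.22878172, -648.10044562,  251.42817149]), 'tool_rot': array([-0.56434463,  0.42599665, -0.42480308,  0.56531791]), 'ft_force': array([-0.3252114 , -0.82468016, -0.93154768]), 'wrist_torque': array([ 0.00791555, -0.02594807,  0.01919694]), 'grip_width': 0.9970348777103524} 14.0
scene [[538.95302772   0.         317.48197689]
 [  0.         538.95302772 233.48174326]
 [  0.           0.           1.        ]] -0.0830749699555562 [[ 5.53780835e-01  8.32453154e-01  1.86690303e-02 -3.19024577e+02]
 [-6.27273486e-01  4.02332606e-01  6.66825650e-01  3.29660280e+02]
 [ 5.47589956e-01 -3.80985853e-01  7.44979879e-01 -1.78470510e+03]
 [ 0.00000000e+00  0.00000000e+00  0.00000000e+00  1.00000000e+00]]
side [[573.5784712    0.         321.37961656]
 [  0.         573.5784712  239.95592769]
 [  0.           0.           1.        ]] -0.18889758532004608 [[ 9.74490576e-01 -2.24359282e-01  5.57047781e-03 -5.60229302e+02]
 [ 1.60063626e-01  7.12196302e-01  6.83488159e-01 -1.41880705e+02]
 [-1.57314186e-01 -6.65161139e-01  7.29940345e-01 -1.14769698e+03]
 [ 0.00000000e+00  0.00000000e+00  0.00000000e+00  1.00000000e+00]]
```

View pics/scene0.png

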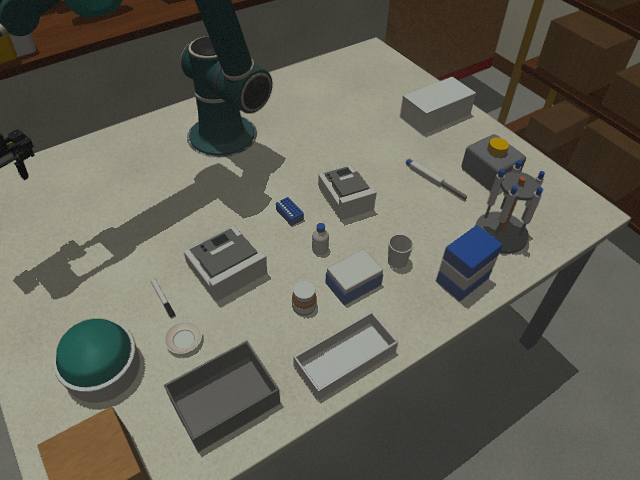

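View pics/side0.png

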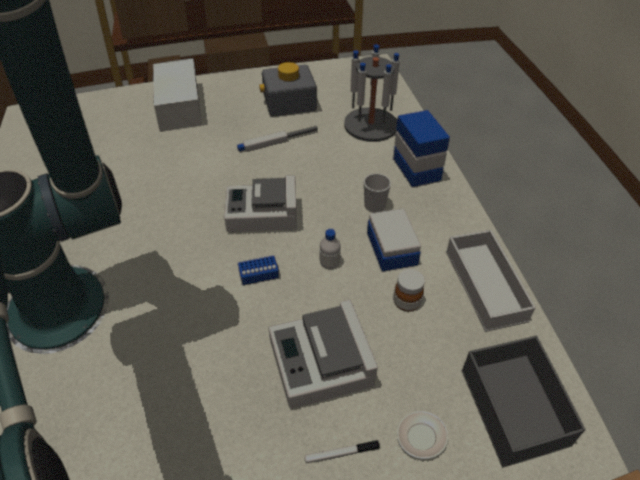

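The wide unit is at scene (227,262) and side (322,350); the narrow one is at scene (347,190) and side (262,203). I'll zoom in to measure.

```bash
cat > h.py <<'E'
import numpy as np, cv2
from bench import ctrl,get_image
def ray(d,uv,T=None):
    # T: camera->world for wrist
    K=d["K"];k1=d["k1"]
    p=cv2.undistortPoints(np.array([[uv]],float),K,np.array([k1,0,0,0.]))[0,0]
    dc=np.array([p[0],-p[1],-1])
    M=np.linalg.inv(d["view"]) if T is None else T
    return M[:3,3],M[:3,:3]@dc
def onz(d,uv,z,T=None):
    o,r=ray(d,uv,T);return o+r*(z-o[2])/r[2]
def proj(d,P,T=None):
    V=d["view"] if T is None else np.linalg.inv(T)
    c=V[:3,:3]@np.array(P,float)+V[:3,3]
    x,y=c[0]/-c[2],-c[1]/-c[2]
    f=1+d["k1"]*(x*x+y*y);K=d["K"]
    return np.array([K[0,0]*x*f+K[0,2],K[1,1]*y*f+K[1,2]])
def wristT(d,s):
    from scipy.spatial.transform import Rotation as R
    T=np.eye(4);T[:3,:3]=R.from_quat(s["tool_rot"]).as_matrix();T[:3,3]=s["tool_pos"]
    return T@np.array(d["T_tool_cam"])
E
python3 - <<'E'
from h import *
for n,(x0,y0) in (("scene",(170,215)),("side",(255,290))):
    d=get_image(n);c=d["frame"][y0:y0+125,x0:x0+140]
    c=cv2.resize(c,None,fx=5.6,fy=4.8*1,interpolation=cv2.INTER_CUBIC) if 0 else cv2.resize(c,None,fx=4.8,fy=4.8,interpolation=cv2.INTER_CUBIC)
    for k in range(0,140,20): cv2.putText(c,str(x0+k),(int(k*4.8),10),0,.4,(0,0,255)); cv2.line(c,(int(k*4.8),0),(int(k*4.8),600),(0,0,255),1)
    for k in range(0,125,20): cv2.putText(c,str(y0+k),(0,int(k*4.8)),0,.4,(0,0,255)); cv2.line(c,(0,int(k*4.8)),(672,int(k*4.8)),(0,0,255),1)
    cv2.imwrite(f"pics/{n}1.png",c)
E
```

```text
(no output)
```

View pics/scene1.png

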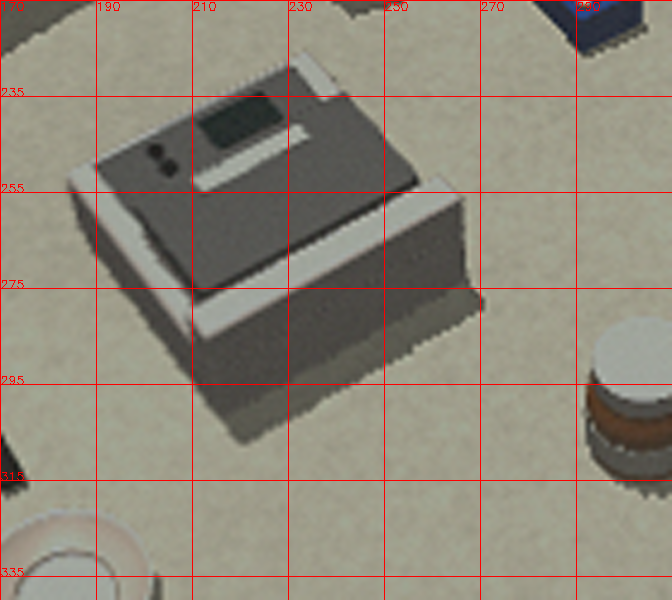

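View pics/side1.png

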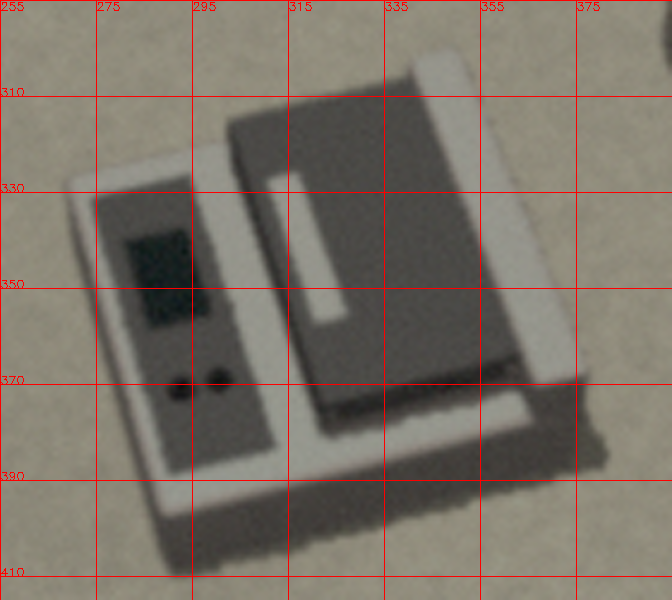

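```bash
python3 - <<'E'
from h import *
a=get_image("side");b=get_image("scene")
S=lambda u,v:(255+u/4.8,290+v/4.8); C=lambda u,v:(170+u/4.8,215+v/4.8)
P={}
for n,d,uv,z in [("hump+y back side",a,S(452,48),79),("hump-y back side",a,S(584,374),79),("hump-y front side",a,S(540,387),79),
 ("hump+y back scene",b,C(463,196),79),("hump-y back scene",b,C(205,338),79),
 ("cov+y free side",a,S(228,122),83),("cov-y free side",a,S(322,405),83),("cov+y hinge side",a,S(413,80),81),("cov-y hinge side",a,S(522,352),81),
 ("cov+y hinge scene",b,C(418,182),81),("cov-y hinge scene",b,C(200,300),81),
 ("front+y side",a,S(68,180),56),("front-y side",a,S(165,515),56),
 ("front+y scene",b,C(300,53),56),("front-y scene",b,C(70,184),56)]:
    P[n]=onz(d,uv,z); print(n,P[n].round(1))
for s in ("hump-y back","hump+y back","front+y","front-y","cov+y hinge","cov-y hinge"): print(s,(P[s+" side"]-P[s+" scene"]).round(1))
for x,y in [("hump-y back side","hump+y back side"),("front-y side","front+y side"),("cov-y free side","cov+y free side"),("hump-y back scene","hump+y back scene"),("front-y scene","front+y scene")]:
    v=P[y]-P[x];print(x,np.linalg.norm(v).round(1),np.arctan2(-v[0],v[1]).round(4))
for k in ("side","scene"):
    c=(P["hump-y back "+k]+P["hump+y back "+k]+P["front-y "+k]+P["front+y "+k])/4;print("centre",k,c.round(1))
    v=(P["hump-y back "+k]+P["hump+y back "+k]-P["front-y "+k]-P["front+y "+k])/2;print(np.linalg.norm(v[:2]),np.arctan2(v[1],v[0]))
E
```

```text
hump+y back side [ 589.4 -167.    79. ]
hump-y back side [ 598.2 -319.    79. ]
hump-y front side [ 581.5 -320.5   79. ]
hump+y back scene [ 592.3 -164.9   79. ]
hump-y back scene [ 602.2 -318.    79. ]
cov+y free side [ 496.5 -185.2   83. ]
cov-y free side [ 503.7 -312.4   83. ]
cov+y hinge side [ 570.3 -180.    81. ]
cov-y hinge side [ 578.6 -306.3   81. ]
cov+y hinge scene [ 573.  -180.6   81. ]
cov-y hinge scene [ 581.1 -310.1   81. ]
front+y side [ 434.  -179.7   56. ]
front-y side [ 443.2 -328.8   56. ]
front+y scene [ 437.2 -181.2   56. ]
front-y scene [ 455.2 -328.4   56. ]
hump-y back [-3.9 -1.   0. ]
hump+y back [-2.9 -2.   0. ]
front+y [-3.2  1.5  0. ]
front-y [-12.   -0.4   0. ]
cov+y hinge [-2.7  0.6  0. ]
cov-y hinge [-2.5  3.8  0. ]
hump-y back side 152.3 0.058
front-y side 149.4 0.0615
cov-y free side 127.5 0.0569
hump-y back scene 153.4 0.0643
front-y scene 148.3 0.1217
centre side [ 516.2 -248.6   67.5]
155.63377145191086 0.07209246487412108
centre scene [ 521.7 -248.1   67.5]
151.59338017422414 0.08778844027363536
```

```bash
python3 - <<'E'
from h import *
from scipy.spatial.transform import Rotation as R
s=ctrl.get_state();r=R.from_quat(s["tool_rot"]);print(r.as_matrix().round(3))
yaw=.062
ux=np.array([np.cos(yaw),np.sin(yaw),0]);uy=np.array([-ux[1],ux[0],0])
for t in (0,.4):
  for sg in (1,-1):
    x=sg*uy; y=np.array([0,0,-1.])*np.cos(t)+ux*np.sin(t); z=np.cross(x,y)
    q=R.from_matrix(np.c_[x,y,z]);print(t,sg,(q*r.inv()).as_rotvec().round(3))
d=get_image("wrist");print(d["T_tool_cam"])
E
```

```text
[[ 0.276 -0.     0.961]
 [-0.961  0.001  0.276]
 [-0.001 -1.     0.   ]]
0 1 [ 0.000e+00 -1.000e-03  2.924e+00]
0 -1 [-0.001 -0.    -0.218]
0.4 1 [-0.576 -0.101  2.869]
0.4 -1 [ 0.067 -0.395 -0.215]
[[ 9.99999957e-01 -2.17266822e-05  2.93089936e-04 -8.21756226e-01]
 [ 2.86007227e-04  3.01425412e-01 -9.53489716e-01 -1.32600419e+02]
 [-6.76285867e-05  9.53489759e-01  3.01425405e-01  7.69831497e+01]
 [ 0.00000000e+00  0.00000000e+00  0.00000000e+00  1.00000000e+00]]
```

```bash
python3 -m creep '[0.0206,0.025,0,0,0,-0.055,0, 0.0206,0.025,0,0,0,-0.055,0, 0.0206,0.025,0,0,0,-0.055,0, 0.0206,0.025,0,0,0,-0.053,0, 0.0206,0.025,0,0,0,0,0, 0.0206,0.025,0,0,0,0,0, 0.0206,0.025,0,0,0,0,0, 0.0206,0.025,0,0,0,0,0]'; python3 -m creep '[0.0206,0.025,-0.01,0.004,-0.063,0,0, 0.0206,0.025,-0.01,0.004,-0.063,0,0, 0.0206,0.025,-0.01,0.004,-0.063,0,0, 0.0206,0.025,-0.01,0.004,-0.062,0,0, 0.0206,0.025,-0.01,0.004,-0.062,0,0, 0.0206,0.025,-0.01,0.004,-0.062,0,0, 0.0206,0.025,-0.01,0.004,-0.062,0,0, 0.0206,0.025,-0.01,0.004,-0.062,0,0]'; python3 - <<'E'
from h import *
s=ctrl.get_state();print(s["tool_pos"],s["joint_positions"].round(2),s["ft_force"])
from scipy.spatial.transform import Rotation as R
print(R.from_quat(s["tool_rot"]).as_matrix().round(3))
for n in("side","wrist"):
    d=get_image(n);cv2.imwrite(f"pics/{n}2.png",d["frame"])
E
```

```text
clock: 1.15
tool_pos: [351.9, -447.7, 252.9]
tool_rot: [0.515, -0.484, 0.484, -0.515]
ft_force: [0.1, -0.2, 0.1]
grip_width: 0.298
clock: 1.95
tool_pos: [516.7, -248.0, 172.9]
tool_rot: [-0.371, 0.349, -0.59, 0.627]
ft_force: [0.3, 1.2, 0.7]
grip_width: 0.008
[ 516.71977405 -247.95547349  172.93835049] [-0.68 -0.07  2.2   0.53  0.69  0.47] [0.31788531 1.15094016 0.70266205]
[[ 0.062  0.481  0.874]
 [-0.998  0.03   0.054]
 [-0.    -0.876  0.482]]
```

View pics/side2.png

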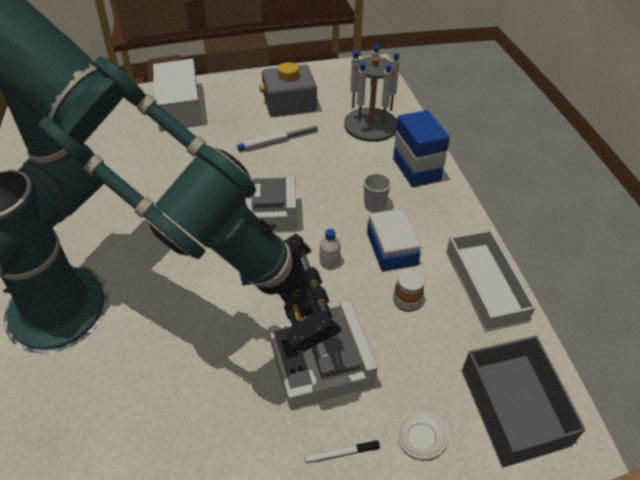

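View pics/wrist2.png

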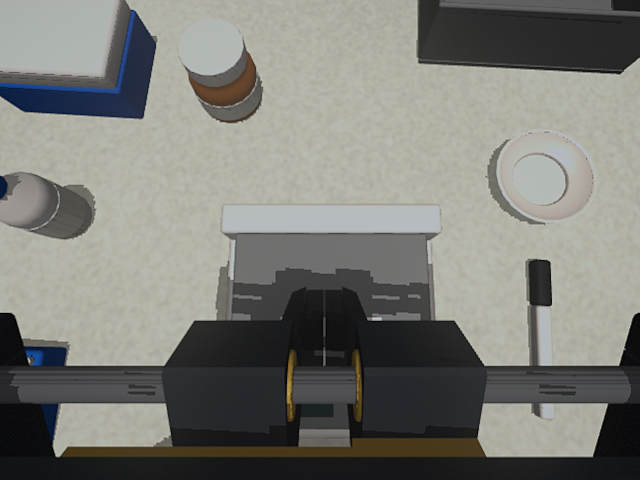

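The wrist view shows the hand square to the wide cover. The hump runs from (222,205) to (440,205) and the fingertips are at about x=325. I'll check the pose from this view.

```bash
python3 - <<'E'
from h import *
s=ctrl.get_state();d=get_image("wrist");T=wristT(d,s)
for uv in ((222,205),(440,206),(236,234),(427,234)):
    print(uv,onz(d,uv,79,T).round(1))
print("tip",proj(d,np.array([516.7,-248,172.9])+14*np.array([.481,.03,-.876]),T))
E
```

```text
(222, 205) [ 586.5 -167.6   79. ]
(440, 206) [ 595.4 -319.7   79. ]
(236, 234) [ 566.5 -179.7   79. ]
(427, 234) [ 574.8 -310.9   79. ]
tip [332.70585865 300.53107732]
```

```bash
python3 -m creep '[-0.003,0,-0.02,0,0,0,0, 0,0,-0.02,0,0,0,0, 0,0,-0.015,0,0,0,0, 0,0,-0.01,0,0,0,0, 0,0,-0.003,0,0,0,0, 0,0,-0.001,0,0,0,0, 0,0,0,0,0,0,0, 0,0,0,0,0,0,0]'; python3 - <<'E'
from h import *
for n in("side",):
    d=get_image(n);c=d["frame"][270:420,230:400];cv2.imwrite(f"pics/{n}3.png",cv2.resize(c,None,fx=4,fy=4))
E
```

```text
clock: 2.9
tool_pos: [513.6, -249.3, 104.8]
tool_rot: [-0.371, 0.349, -0.589, 0.627]
ft_force: [0.1, -1.0, 0.9]
grip_width: 0.011
```

View pics/side3.png

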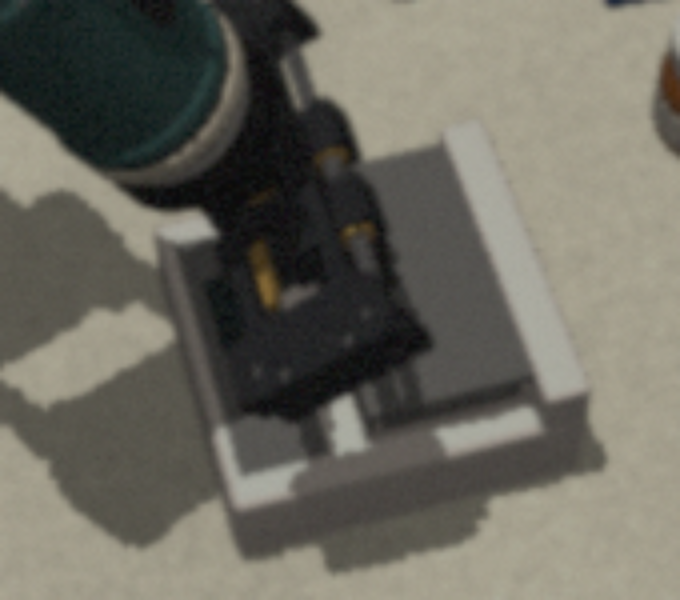

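The fingers are just above the free-edge side of the cover. Now I'll press.

```bash
python3 -m creep '[0,0,-0.003,0,0,0,0, 0,0,-0.002,0,0,0,0, 0,0,-0.002,0,0,0,0, 0,0,-0.002,0,0,0,0, 0,0,-0.001,0,0,0,0, 0,0,0,0,0,0,0, 0,0,0,0,0,0,0, 0,0,0,0,0,0,0]'
```

```text
clock: 3.75
tool_pos: [513.1, -248.9, 93.8]
tool_rot: [-0.371, 0.35, -0.589, 0.627]
ft_force: [-1.0, -1.2, 3.0]
grip_width: 0.002
```

```bash
python3 -m creep '[0,0,-0.001,0,0,0,0, 0,0,-0.001,0,0,0,0, 0,0,-0.001,0,0,0,0, 0,0,-0.001,0,0,0,0, 0,0,0,0,0,0,0, 0,0,0,0,0,0,0, 0,0,0,0,0,0,0, 0,0,0,0,0,0,0]'
```

```text
clock: 4.55
tool_pos: [513.5, -249.1, 92.2]
tool_rot: [-0.371, 0.349, -0.589, 0.628]
ft_force: [-14.7, 1.7, 21.7]
grip_width: 0.006
```

```bash
python3 -m creep '[0,0,0.01,0,0,0,0, -0.02,-0.001,0.015,0,0,0,0, -0.03,-0.002,0.02,0,0,0,0, -0.02,-0.001,0.02,0,0,0,0, -0.01,-0.001,0.01,0,0,0,0, 0,0,0,0,0,0,0, 0,0,0,0,0,0,0, 0,0,0,0,0,0,0]';python3 -m creep '[0,0,0,0,0,0,0, 0,0,0,0,0,0,0, 0,0,0,0,0,0,0, 0,0,0,0,0,0,0, 0,0,0,0,0,0,0, 0,0,0,0,0,0,0, 0,0,0,0,0,0,0, 0,0,0,0,0,0,0]'; python3 - <<'E'
from h import *
for n in("side","wrist"):
    d=get_image(n);cv2.imwrite(f"pics/{n}4.png",d["frame"])
E
```

```text
clock: 5.35
tool_pos: [433.0, -253.1, 163.6]
tool_rot: [-0.371, 0.35, -0.588, 0.627]
ft_force: [0.4, 0.3, 0.1]
grip_width: 0.004
clock: 6.15
tool_pos: [433.0, -253.8, 164.8]
tool_rot: [-0.371, 0.35, -0.589, 0.627]
ft_force: [-0.5, -0.8, -0.1]
grip_width: 0.004
```

View pics/side4.png

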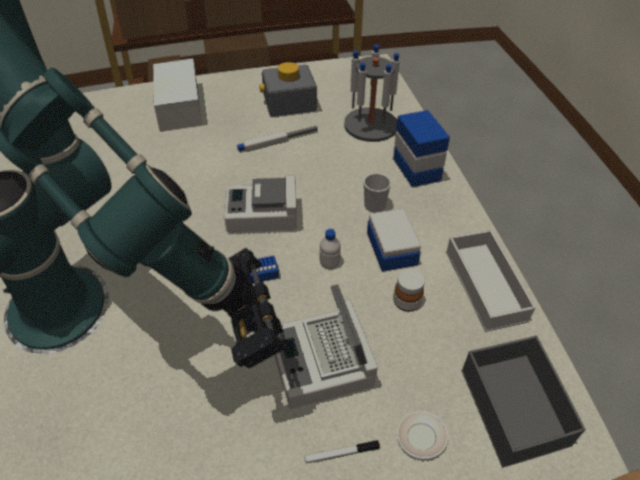

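View pics/wrist4.png

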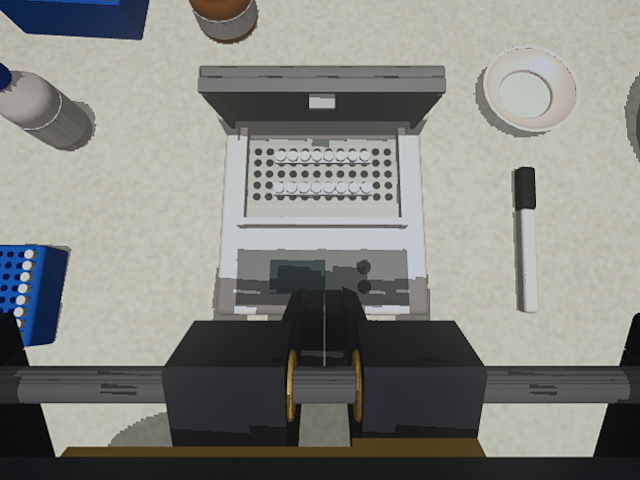

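The cover is open. The wrist view shows the raised strip at (274–373, 188) and the seated strip at (278–369, 156).

```bash
python3 - <<'E'
from h import *
s=ctrl.get_state();d=get_image("wrist");T=wristT(d,s)
c=d["frame"][120:230,230:420];cv2.imwrite("pics/w5.png",cv2.resize(c,None,fx=4,fy=4,interpolation=cv2.INTER_CUBIC))
for uv,z in (((274,187),70),((373,187),70),((323.5,187),70),((323.5,156),64)):
    print(uv,onz(d,uv,z,T).round(1))
E
```

```text
(274, 187) [ 522.2 -211.6   70. ]
(373, 187) [ 526.6 -282.6   70. ]
(323.5, 187) [ 524.4 -247.1   70. ]
(323.5, 156) [ 550.8 -245.5   64. ]
```

View pics/w5.png

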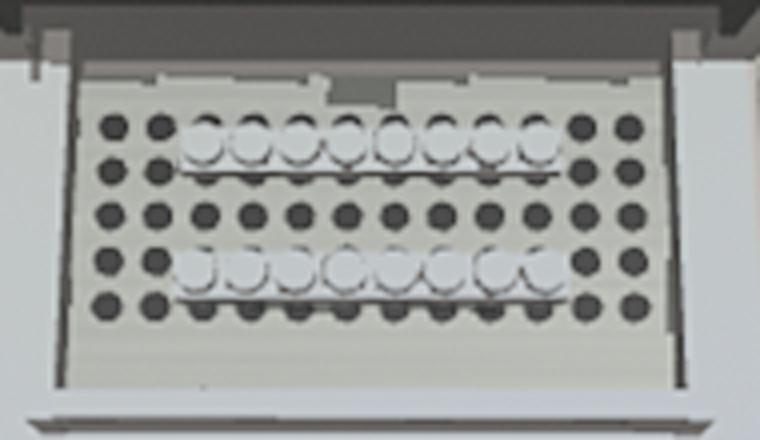

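```bash
python3 -m creep '[0.02,0.001,-0.008,0,0,0,0, 0.02,0.002,-0.012,0,0,0,0, 0.02,0.001,-0.012,0,0,0,0, 0.016,0.001,-0.012,0,0,0,0, 0.01,0.001,-0.012,0,0,0,0, 0.005,0,-0.008,0,0,0,0, 0,0,-0.003,0,0,0,0, 0,0,0,0,0,0,0]';python3 - <<'E'
from h import *
for n in("side","wrist"):
    d=get_image(n);c=d["frame"]
    if n=="side":c=cv2.resize(c[250:420,230:420],None,fx=3.5,fy=3.5)
    cv2.imwrite(f"pics/{n}6.png",c)
E
```

```text
clock: 7.1
tool_pos: [523.4, -247.5, 97.0]
tool_rot: [-0.371, 0.35, -0.588, 0.627]
ft_force: [-0.1, -0.1, -0.1]
grip_width: 0.008
```

View pics/side6.png

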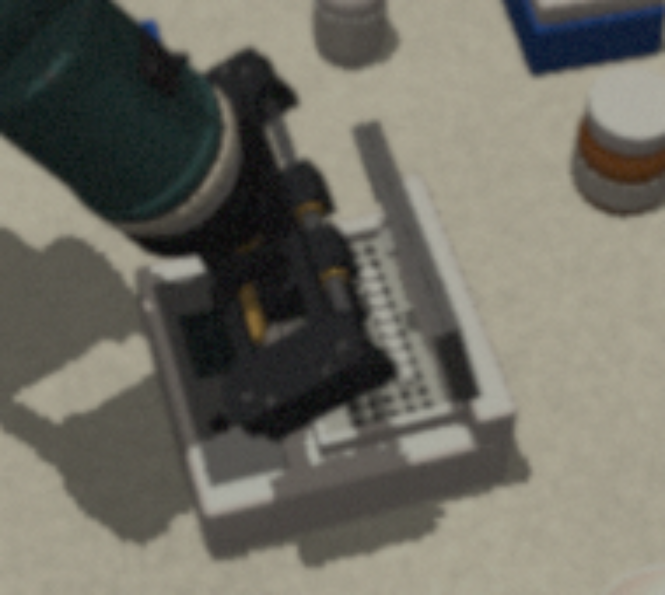

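View pics/wrist6.png

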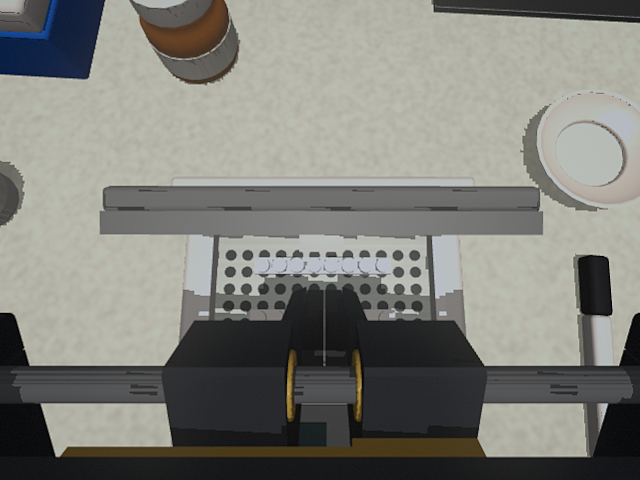

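The hand is clear of the cover and the fingertips are over the raised strip. Now I'll push down.

```bash
python3 -m creep '[0,0,-0.005,0,0,0,0, 0,0,-0.004,0,0,0,0, 0,0,-0.003,0,0,0,0, 0,0,-0.001,0,0,0,0, 0,0,-0.001,0,0,0,0, 0,0,-0.001,0,0,0,0, 0,0,0,0,0,0,0, 0,0,0,0,0,0,0]';python3 -m creep '[0,0,-0.001,0,0,0,0, 0,0,-0.001,0,0,0,0, 0,0,-0.001,0,0,0,0, 0,0,0,0,0,0,0, 0,0,0,0,0,0,0, 0,0,0,0,0,0,0, 0,0,0,0,0,0,0, 0,0,0,0,0,0,0]'
```

```text
clock: 8.0
tool_pos: [524.1, -247.8, 82.8]
tool_rot: [-0.371, 0.35, -0.589, 0.627]
ft_force: [-1.0, -0.6, 1.3]
grip_width: 0.007
clock: 8.8
tool_pos: [524.2, -247.9, 80.4]
tool_rot: [-0.371, 0.349, -0.589, 0.627]
ft_force: [-5.1, 0.0, 7.1]
grip_width: 0.003
```

```bash
python3 -m creep '[0,0,-0.001,0,0,0,0, 0,0,-0.001,0,0,0,0, 0,0,0,0,0,0,0, 0,0,0,0,0,0,0, 0,0,0,0,0,0,0, 0,0,0,0,0,0,0, 0,0,0,0,0,0,0, 0,0,0,0,0,0,0]';python3 - <<'E'
from h import *
s=ctrl.get_state();print(s['tool_pos'])
E
```

```text
clock: 9.6
tool_pos: [524.5, -248.0, 79.8]
tool_rot: [-0.371, 0.349, -0.589, 0.628]
ft_force: [-15.0, 3.0, 20.2]
grip_width: 0.004
[ 524.48590498 -247.95786424   79.81654974]
```

```bash
python3 -m creep '[-0.001,0,0.005,0,0,0,0, -0.008,0,0.015,0,0,0,0, -0.015,-0.001,0.02,0,0,0,0, -0.02,-0.001,0.025,0,0,0,0, -0.02,-0.001,0.015,0,0,0,0, -0.02,-0.002,0.005,0,0,0,0, -0.007,-0.001,0.001,0,0,0,0, 0,0,0,0,0,0,0]';python3 - <<'E'
from h import *
s=ctrl.get_state();d=get_image("wrist");T=wristT(d,s)
c=d["frame"];cv2.imwrite("pics/w7.png",cv2.resize(c[120:230,230:420],None,fx=4,fy=4,interpolation=cv2.INTER_CUBIC));cv2.imwrite("pics/w7f.png",c)
E
```

```text
clock: 10.4
tool_pos: [432.3, -253.7, 163.3]
tool_rot: [-0.371, 0.35, -0.589, 0.627]
ft_force: [0.4, 0.6, -0.5]
grip_width: 0.007
```

View pics/w7.png

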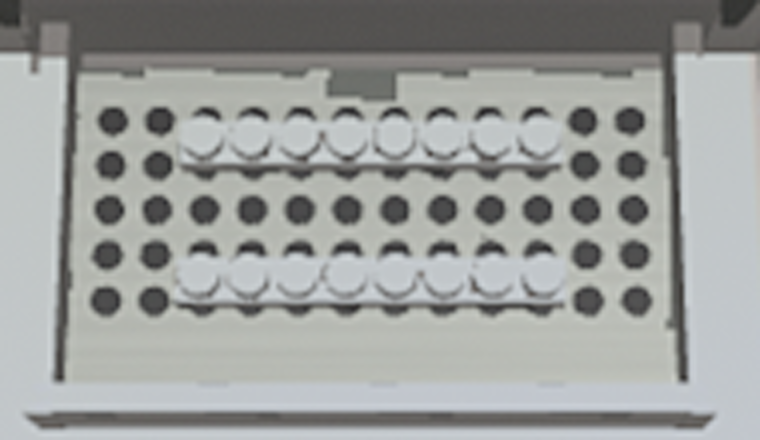

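```bash
python3 - <<'E'
from h import *
s=ctrl.get_state();d=get_image("wrist");T=wristT(d,s)
for z in (70,67,64): print(z,[proj(d,p,T).round(1) for p in ((524.2,-247.2,z),(522.2,-211.6,z),(526.6,-282.6,z))])
import numpy as np
# cover free edge now
for uv in ((199,80),(445,80)): print(onz(d,uv,150,T).round(1))
a=get_image("side");b=get_image("scene");cv2.imwrite("pics/scene8.png",cv2.resize(b["frame"][180:320,150:330],None,fx=4,fy=4,interpolation=cv2.INTER_CUBIC))
# expected cover edge, hinge (572,-244.4,75)
E
```

```text
70 [array([323.8, 186.1]), array([273.9, 185.9]), array([373.5, 185.8])]
67 [array([323.8, 187.5]), array([274.4, 187.4]), array([372.9, 187.2])]
64 [array([323.8, 188.9]), array([275. , 188.7]), array([372.4, 188.6])]
[ 549.2 -181.7  150. ]
[ 556.7 -307.7  150. ]
```

View pics/scene8.png

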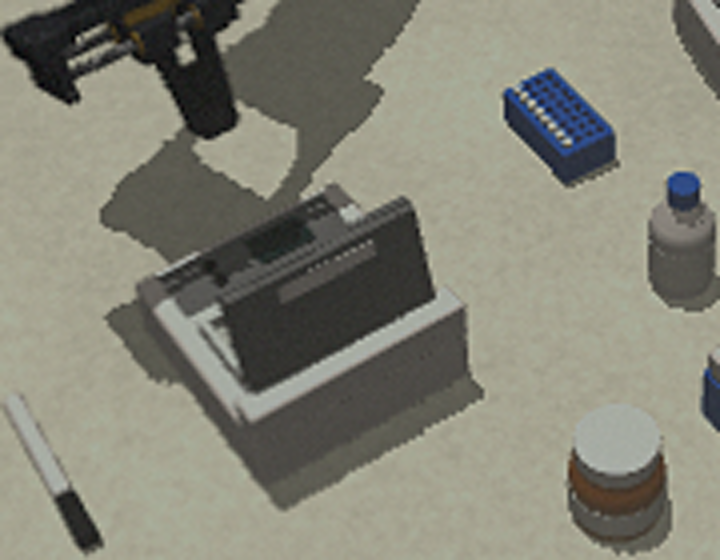

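View pics/w7f.png

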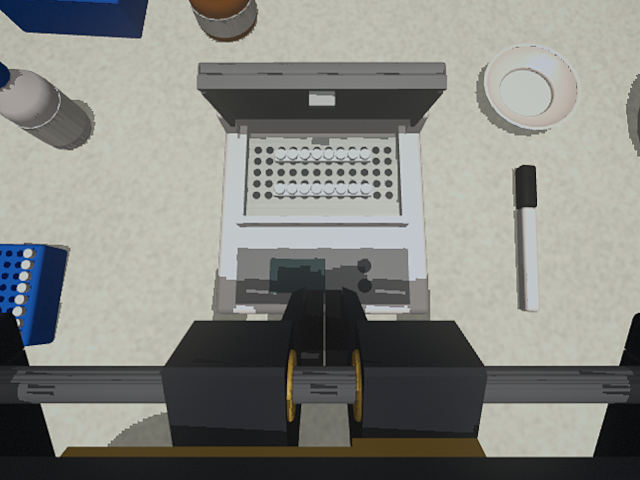

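The strip's cap row is now at about y=189, which matches the 64 mm projection of 188.9, so it is seated. Next I'll go up and over, behind the cover, with the tool vertical.

```bash
python3 -m creep '[0.01,0.001,0.03,-0.004,0.063,0,0, 0.02,0.001,0.03,-0.004,0.063,0,0, 0.02,0.001,0.025,-0.004,0.063,0,0, 0.025,0.001,0,-0.004,0.062,0,0, 0.025,0.002,0,-0.004,0.062,0,0, 0.025,0.002,0,-0.004,0.062,0,0, 0.025,0.002,0,-0.004,0.062,0,0, 0.02,0.001,0,-0.004,0.062,0,0]'; python3 -m creep '[0.004,0,-0.01,0,0,0,0, 0,0,-0.02,0,0,0,0, 0,0,-0.02,0,0,0,0, 0,0,-0.02,0,0,0,0, 0,0,-0.02,0,0,0,0, 0,0,-0.01,0,0,0,0, 0,0,0,0,0,0,0, 0,0,0,0,0,0,0]'; python3 - <<'E'
from h import *
s=ctrl.get_state();print(s["joint_positions"].round(2))
for n in("scene","side"):
    d=get_image(n);c=d["frame"]
    c=cv2.resize(c[250:420,230:420],None,fx=3.5,fy=3.5) if n=="side" else cv2.resize(c[180:320,150:330],None,fx=4,fy=4,interpolation=cv2.INTER_CUBIC)
    cv2.imwrite(f"pics/{n}9.png",c)
E
```

```text
clock: 11.4
tool_pos: [605.1, -241.7, 247.7]
tool_rot: [0.516, -0.485, 0.483, -0.515]
ft_force: [0.3, 0.1, -0.0]
grip_width: 0.005
clock: 12.2
tool_pos: [606.9, -242.8, 148.8]
tool_rot: [-0.515, 0.484, -0.484, 0.515]
ft_force: [0.3, -0.3, -0.0]
grip_width: -0.001
[-0.42  0.3   1.75  0.    1.09  1.09]
```

View pics/scene9.png

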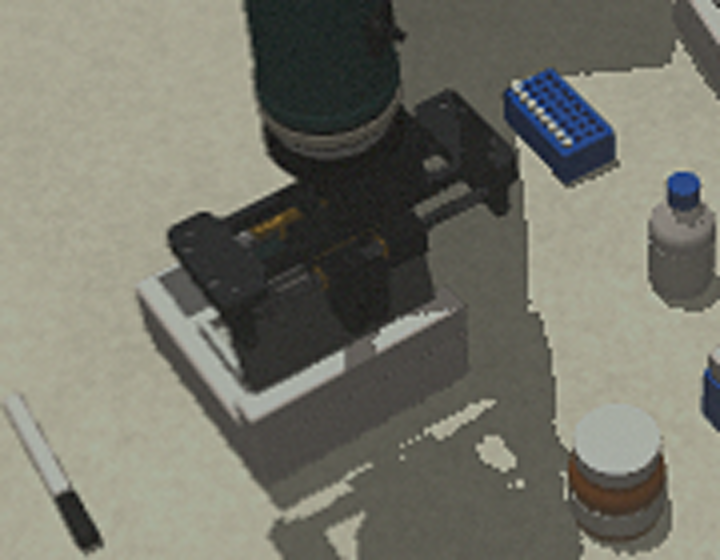

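View pics/side9.png

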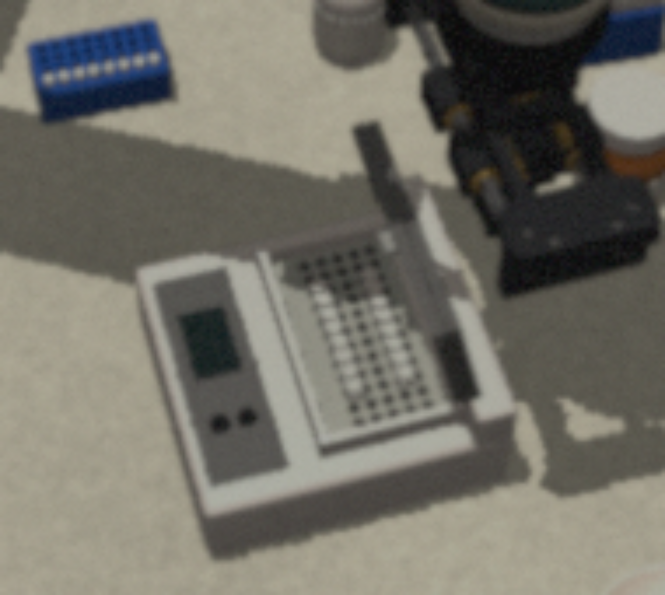

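```bash
python3 -m creep '[-0.015,-0.001,0.003,0,0,0,0, -0.012,-0.001,0.003,0,0,0,0, -0.006,0,0,0,0,0,0, -0.008,0,-0.002,0,0,0,0, -0.008,-0.001,-0.002,0,0,0,0, -0.006,0,-0.003,0,0,0,0, -0.006,-0.001,-0.003,0,0,0,0, -0.006,0,-0.004,0,0,0,0]'; python3 - <<'E'
from h import *
d=get_image("scene");c=d["frame"]
cv2.imwrite(f"pics/s10.png",cv2.resize(c[180:320,150:330],None,fx=4,fy=4,interpolation=cv2.INTER_CUBIC))
E
```

```text
clock: 13.1
tool_pos: [539.8, -246.9, 140.6]
tool_rot: [-0.515, 0.484, -0.485, 0.515]
ft_force: [3.4, -1.2, 1.2]
grip_width: 0.005
```

View pics/s10.png

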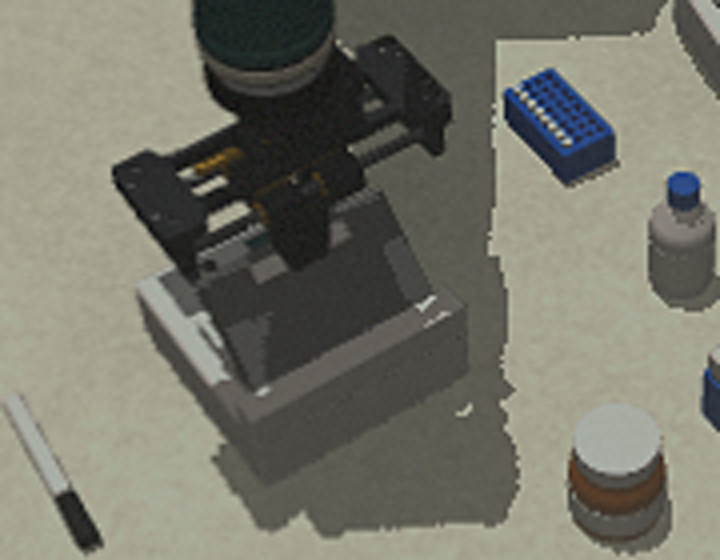

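```bash
python3 -m creep '[-0.004,0,-0.004,0,0,0,0, -0.004,0,-0.005,0,0,0,0, -0.005,-0.001,-0.005,0,0,0,0, -0.003,0,-0.006,0,0,0,0, -0.003,0,-0.006,0,0,0,0, -0.002,0,-0.006,0,0,0,0, -0.002,0,-0.006,0,0,0,0, -0.001,0,-0.003,0,0,0,0]'; python3 - <<'E'
from h import *
d=get_image("scene");c=d["frame"]
cv2.imwrite(f"pics/s11.png",cv2.resize(c[180:320,150:330],None,fx=4,fy=4,interpolation=cv2.INTER_CUBIC))
E
```

```text
clock: 13.95
tool_pos: [516.2, -247.9, 99.3]
tool_rot: [-0.515, 0.484, -0.485, 0.515]
ft_force: [2.7, -0.3, 2.1]
grip_width: 0.003
```

View pics/s11.png

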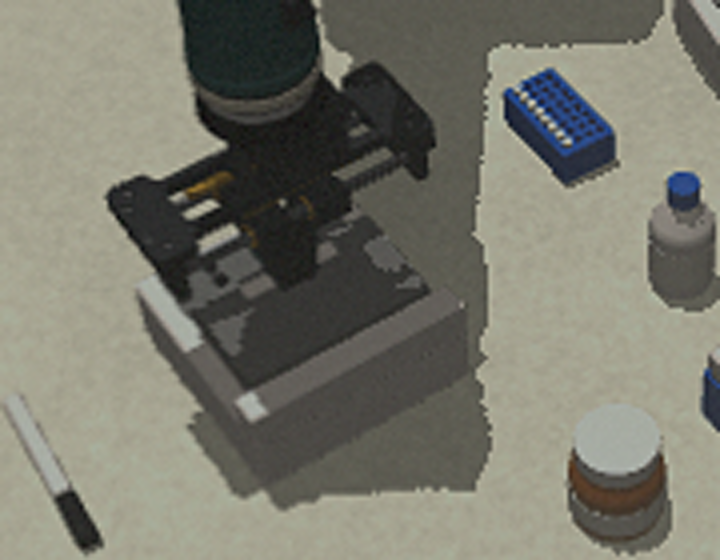

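```bash
python3 -m creep '[0,0,-0.002,0,0,0,0, 0,0,-0.002,0,0,0,0, 0,0,-0.002,0,0,0,0, 0,0,-0.001,0,0,0,0, 0,0,0,0,0,0,0, 0,0,0,0,0,0,0, 0,0,0,0,0,0,0, 0,0,0,0,0,0,0]'
```

```text
clock: 14.8
tool_pos: [515.8, -247.6, 92.5]
tool_rot: [0.515, -0.485, 0.484, -0.515]
ft_force: [-2.9, 0.8, 2.1]
grip_width: 0.004
```

```bash
python3 -m creep '[0,0,-0.001,0,0,0,0, 0,0,-0.001,0,0,0,0, 0,0,-0.001,0,0,0,0, 0,0,0,0,0,0,0, 0,0,0,0,0,0,0, 0,0,0,0,0,0,0, 0,0,0,0,0,0,0, 0,0,0,0,0,0,0]'
```

```text
clock: 15.6
tool_pos: [516.0, -247.7, 91.8]
tool_rot: [0.515, -0.484, 0.484, -0.515]
ft_force: [-7.2, 2.5, 14.8]
grip_width: 0.002
```

```bash
python3 -m creep '[0,0,-0.001,0,0,0,0, 0,0,-0.001,0,0,0,0, 0,0,0,0,0,0,0, 0,0,0,0,0,0,0, 0,0,0,0,0,0,0, 0,0,0,0,0,0,0, 0,0,0,0,0,0,0, 0,0,0,0,0,0,0]'
```

```text
clock: 16.4
tool_pos: [516.0, -247.7, 91.4]
tool_rot: [0.515, -0.484, 0.484, -0.515]
ft_force: [-12.0, 5.0, 25.3]
grip_width: 0.006
```

The press has hit a hard stop at 25 N. Now I'll release straight up and clear away.

```bash
python3 -m creep '[0,0,0.005,0,0,0,0, 0,0,0.005,0,0,0,0, 0,0,0.02,0,0,0,0, 0,0,0.03,0,0,0,0, -0.02,0,0.03,0,0,0,0, -0.03,0,0.03,0,0,0,0, -0.03,0,0.02,0,0,0,0, -0.02,0,0,0,0,0,0]';python3 -m creep '[-0.01,0,0,0,0,0,0, -0.01,0,0,0,0,0,0, 0,0,0,0,0,0,0, 0,0,0,0,0,0,0, 0,0,0,0,0,0,0, 0,0,0,0,0,0,0, 0,0,0,0,0,0,0, 0,0,0,0,0,0,0]';python3 -m creep '[0,0,0,0,0,0,0, 0,0,0,0,0,0,0, 0,0,0,0,0,0,0, 0,0,0,0,0,0,0, 0,0,0,0,0,0,0, 0,0,0,0,0,0,0, 0,0,0,0,0,0,0, 0,0,0,0,0,0,0]'; python3 - <<'E'
from h import *
d=get_image("scene");c=d["frame"]
cv2.imwrite(f"pics/s12.png",c);cv2.imwrite("pics/side12.png",get_image("side")["frame"])
E
```

```text
clock: 17.2
tool_pos: [416.7, -248.7, 231.1]
tool_rot: [-0.515, 0.482, -0.487, 0.516]
ft_force: [0.5, -0.1, 0.3]
grip_width: 0.005
clock: 18.0
tool_pos: [396.3, -247.7, 227.6]
tool_rot: [0.515, -0.484, 0.484, -0.515]
ft_force: [0.1, -0.1, -0.0]
grip_width: 0.006
clock: 18.8
tool_pos: [396.0, -247.7, 227.7]
tool_rot: [-0.515, 0.484, -0.484, 0.515]
ft_force: [0.4, -0.0, 0.0]
grip_width: -0.001
```

View pics/s12.png

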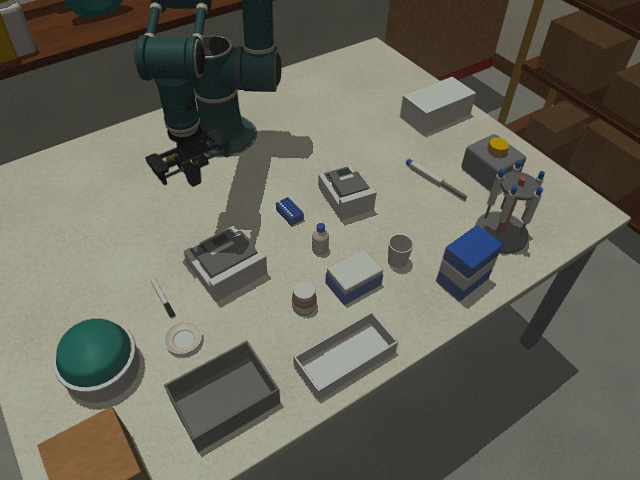

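View pics/side12.png

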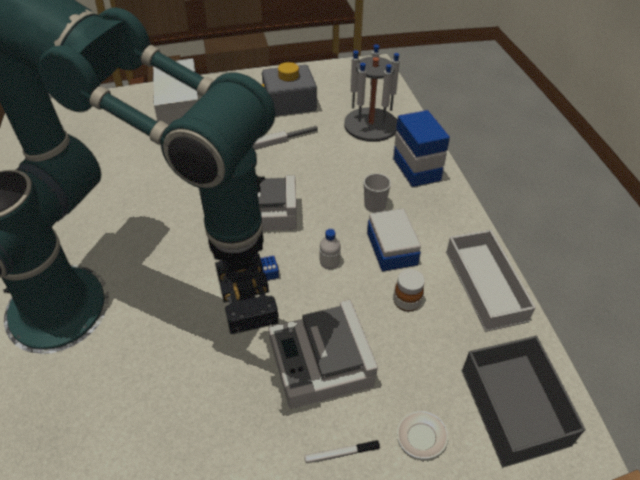

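The wide cover is still flat about 2 s after release, the narrow one is shut, the other things are where they were, and the hand is clear. I'm handing in.

```bash
python3 - <<'E'
from bench import ctrl
print(ctrl.hand_in())
E
```

```text
the job is handed in; nothing more can be done
None
```

I finished the whole sequence at about 19 s of the 58 s allowed and handed the job in; the hand-in gives no verdict. I pressed the wide cover to its stop (about 22 N) and it sprang open. I then pushed the raised strip down to a hard stop (about 20 N), swung the cover shut from behind, pressed it to its stop (about 25 N) and moved the hand clear.

- **Strip:** after the push, its cap row in the wrist picture was at about row 189. The projection for 64 mm, fully seated, was 188.9.
- **Covers:** about 2 s after release the pictures showed the wide cover lying flat and the narrow one still shut. I judged this by eye and did not measure the cover angle.
- **Other things and force:** everything else on the bench looked unmoved, and the wrist force read about 0.
- **Disagreement:** the camera views put the wide unit's back edge up to about 6 mm apart along x, and one front corner 12 mm apart. I used a middle value for the back edge, and the contacts came at the expected heights. No check failed.

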